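# Sort sample tubes through the gap gauge

## Robot

A 6-joint arm with a two-finger parallel gripper is mounted at the origin on the work surface. World frame = base frame: x ahead of the robot, y to its left, z up, the work surface at z = 0. Lengths are in m, angles in degrees, forces in N, time in s.
With the tool pointing down it reaches from about 0.3 to 0.95 m from the base axis. Payload 3.1 kg.
Tool frame: the origin (TCP) lies at the very end of the fingers, on their centre line; the grasp point (between the pads) lies 19 mm behind it; z points along the fingers, y is the line along which they close (so a half turn about z gives the same grasp; the last joint's range is limited). The gripper opens to 85 mm and grips with 20 to 120 N. Pads are 22 mm wide; open, the fingers measure 114 mm over their backs; the gripper's body (76 mm by 85 mm) begins 54 mm behind the grasp point. The pads swing forward as they close: fully open they stand 13 mm farther back than shut.
Start: joints at [-79.166, 17.653, 93.61, -0, 68.738, -3.994], TCP at [0.16, -0.604, 0.231] pointing down, gripper open.
Joint ranges: [-175.34, 175.34], [-45.06, 112.39], [2.9, 150.54], [-68.45, 248.45], [3.09, 151.38], [-168.51, 168.51]. Speed limits (degrees/s): [159.86, 159.86, 180, 180, 180, 180].

## Interface

Orientations are given as [roll, pitch, yaw] about the fixed x, y, z axes, in that order (R = Rz(yaw) Ry(pitch) Rx(roll)).
In Python, from plant import state, read_camera, camera_params, hand_in gives the robot as it stands.
- The arm moves only by the tool send_rows, never from a script. Its argument "increments" is one flat list of numbers, 6 for each row, row after row: the shift along the tool's x, y, z in mm, then the turn, a rotation vector about the tool's x, y, z in rad. In form: [tx, ty, tz, wx, wy, wz, tx, ty, tz, wx, wy, wz, ...]. A call has 1 to 10 rows; each row shifts and turns the commanded pose from where the row before left it, along the tool's axes as they then stand; what a row does not reach is not made up. A row lasts 1/12 s, in which the tool goes at most 41.7 mm and 7.16 degrees, less where a joint would pass 70% of its speed; a pose out of reach is approached as far as the arm can. A call with a gripper value outside its range is refused whole. "claw" is the opening, from 0 (shut) to 1 (fully open), set as the call begins (left out, the last holds). The fingers move at their own pace and stop on an object; the grip force is fixed at half the most. Time passes only in rows, so rows that do not move let the fingers close. It gives the time, the measured TCP pose, the force, the opening and the grip force at its end, in the units of the state.
- state(): the state, without advancing time (a new reading comes with each control period).
- read_camera(name): name is "scene" or "top" or "wrist"; returns the picture (400x640x3 uint8, red, green, blue); there is no depth.
- camera_params(name): a dict with "fx", "fy", "cx", "cy" (pixels), "dist" ([k1, k2, p1, p2, k3] as OpenCV has them; the pictures are not rectified), "rvec" (rotation vector, rad) and "tvec" (3), from world to camera coordinates, as OpenCV has them; the wrist camera has in their place "T_tool_cam" (4x4, takes a point from camera to tool coordinates, whose origin is the TCP and whose axes are the flange's). Camera axes: x right, y down, z forward; pixel columns grow to the right and rows downward; lengths in m; the calibration is good to about 2 mm. A picture is of the moment at which its call begins: read the wrist's pose just before it. camera_params takes no time and is no camera call.
- hand_in(): hands the job in; it is judged then, once.
The state is a dict: "time": time; "qpos": joint angles; "joint_vel": joint speeds; "joint_efforts": joint torques, N m; "ee_pos": TCP position; "tcp_rot": TCP orientation; "force": force on the tool from outside, world axes, zero at the start; "ft_torque": the same for the moment, N m; "opening": finger opening in m; "grip_force": force on a finger pad.
Only numpy, scipy, OpenCV 4.12 (cv2) and the standard library are available. Lean on these libraries where they do the work, as an engineer would, in place of code of your own. Each camera call takes 0.05 s, during which the arm holds its last target. There are 200 camera calls.

## Task

Sort the three sample tubes from the rack by whether their feet pass the gap gauge. Those that fit are slid, standing on the board, in at the flared mouth and through between the jaws, and left standing upright in the bay behind them; any tube whose foot is too wide is stood upright in the small teak tray. Do not force a foot that does not fit, do not tip or drop the glass, and leave everything else where it is.

Things in the scene. Friction and masses are not known exactly. Their poses are not given: they have to be found in the camera images.
- tube_a: sealed glass sample tube standing upright, 90 mm tall, about 60 g: a grey plastic foot 16 mm high under a straight round body 24 mm in diameter with a paper band and a white stopper, safe to grip anywhere on the body. The foot is either 26 mm (narrow) or 36 mm (wide) across: which tube has which is not told, try them. Origin: centre of the foot's underside, z up
- tube_b: sealed glass sample tube standing upright, 90 mm tall, about 60 g: a grey plastic foot 16 mm high under a straight round body 24 mm in diameter with a paper band and a white stopper, safe to grip anywhere on the body. The foot is either 26 mm (narrow) or 36 mm (wide) across: which tube has which is not told, try them. Origin: centre of the foot's underside, z up
- tube_c: sealed glass sample tube standing upright, 90 mm tall, about 60 g: a grey plastic foot 16 mm high under a straight round body 24 mm in diameter with a paper band and a white stopper, safe to grip anywhere on the body. The foot is either 26 mm (narrow) or 36 mm (wide) across: which tube has which is not told, try them. Origin: centre of the foot's underside, z up
- gauge: fixed gap gauge: grey board 110 mm (its x) by 260 mm (its y), 8 mm thick, on which tubes stand and slide towards +y. From y = -130 to -82 mm: open apron; to -65: flared mouth; to -25: two steel jaws; to +124: bay. Jaws and flares stand 24 mm above the board, within 40 mm of x = 0. Origin: centre of the board's underside, z up
- throat (a point): point on the board's upper face (8 mm above the shelf) midway between the jaws, which are 40 mm long with a 30 mm gap; axes as the gauge's, +y leads from apron to bay. A narrow foot slides through with 2 mm to spare on each side; a wide foot stops in the flared mouth, its centre about 30 mm before the jaws' middle; a narrow foot a little off line may catch on a flare, but nearer, within 26 mm
- bay (a point): point on the board's upper face in the middle of the bay, 97.5 mm from the throat along +y; the bay is 149 mm long and has aluminium rims 8 mm high, 98 mm apart, on both sides and at its far end. Axes as the gauge's
- jaws: the two steel jaws and their flares, fixed on the board as told under gauge. Same origin and axes as the gauge: the centre of the board's underside
- rack: fixed teak rack, 270 (its x) x 70 x 22 mm, with three round pockets 41 mm across, 85 mm apart along its x, floors 10 mm above the shelf, that hold the tubes at the start. Origin: centre of its underside
- tray: fixed small teak tray for tubes that do not fit, 100 x 100 mm outside, walls 5 mm thick, 20 mm high, inner floor 5 mm above the shelf, open on top. Origin: centre of its underside
- dome: bystander: pale blue plastic sensor dome, 72 mm across, 45 mm high. Origin: centre of its underside
- weight: bystander: slate calibration weight, 50 mm across, with a steel ring handle, 69 mm high in all. Origin: centre of its underside
- thermometer: bystander: brass thermometer lying flat, 200 mm long (its y), 30 mm wide, 11 mm high. Origin: centre of its underside
- jar: bystander: closed jar, 48 mm across, 60 mm high. Origin: centre of its underside
- logbook: bystander: grey logbook lying flat, 154 x 205 x 18 mm. Origin: centre of its underside
- brush: bystander: dusting brush lying flat, 160 mm long

How it is judged (in metres and radians):
On the way, in this order (a step that is already met when the one before it is completed fails the run):
1. a tube with a narrow foot stands on the board between the jaws (((x of tube_a in the frame of throat between -0.005 and 0.005 m and y of tube_a in the frame of throat between -0.016 and 0.016 m and z of tube_a in the frame of throat between -0.005 and 0.007 m and angle between tube_a's own z axis and vertical below 0.12 rad) or (x of tube_c in the frame of throat between -0.005 and 0.005 m and y of tube_c in the frame of throat between -0.016 and 0.016 m and z of tube_c in the frame of throat between -0.005 and 0.007 m and angle between tube_c's own z axis and vertical below 0.12 rad))), for 0.05 s.
2. with that one in the bay, the other tube with a narrow foot stands on the board between the jaws ((((x of tube_a in the frame of throat between -0.005 and 0.005 m and y of tube_a in the frame of throat between -0.016 and 0.016 m and z of tube_a in the frame of throat between -0.005 and 0.007 m and angle between tube_a's own z axis and vertical below 0.12 rad) and (x of tube_c in the frame of bay between -0.045 and 0.045 m and y of tube_c in the frame of bay between -0.068 and 0.072 m and z of tube_c in the frame of bay between -0.005 and 0.005 m and angle between tube_c's own z axis and vertical below 0.12 rad)) or ((x of tube_c in the frame of throat between -0.005 and 0.005 m and y of tube_c in the frame of throat between -0.016 and 0.016 m and z of tube_c in the frame of throat between -0.005 and 0.007 m and angle between tube_c's own z axis and vertical below 0.12 rad) and (x of tube_a in the frame of bay between -0.045 and 0.045 m and y of tube_a in the frame of bay between -0.068 and 0.072 m and z of tube_a in the frame of bay between -0.005 and 0.005 m and angle between tube_a's own z axis and vertical below 0.12 rad)))), for 0.05 s.
At the end, for the whole second after the job is handed in: Both tubes with narrow feet stand upright (within 7 degrees) on the board inside the bay, clear of the jaws, and the tube with the wide foot stands upright on the floor of the teak tray; all are released and at rest (x of tube_a in the frame of bay between -0.045 and 0.045 m and y of tube_a in the frame of bay between -0.068 and 0.072 m and z of tube_a in the frame of bay between -0.005 and 0.005 m and angle between each of tube_a, tube_c, tube_b's own z axis and vertical below 0.12 rad and x of tube_c in the frame of bay between -0.045 and 0.045 m and y of tube_c in the frame of bay between -0.068 and 0.072 m and z of tube_c in the frame of bay between -0.005 and 0.005 m and x of tube_b in the frame of tray between -0.04 and 0.04 m and y of tube_b in the frame of tray between -0.04 and 0.04 m and z of tube_b in the frame of tray between 0 and 0.011 m and linear speed of each of tube_a, tube_b, tube_c below 0.02 m/s and contact force between the fingers and tube_a below 0.05 N and contact force between the fingers and tube_b below 0.05 N and contact force between the fingers and tube_c below 0.05 N); the robot touches nothing.
It fails at once if a tube is forced against the jaws or their flares (over 30 N) (contact force between any of tube_a, tube_b, tube_c and jaws above 30 N).
It fails at once if a tube is tipped over (past 40 degrees) (angle between any of tube_a, tube_b, tube_c's own z axis and vertical above 0.7 rad).
It fails at once if a tube is dropped (falls free of the fingers faster than 0.35 m/s, over 30 mm up) ((contact force between the fingers and tube_a below 0.01 N and height (world z) of tube_a above 0.03 m and linear speed of tube_a above 0.35 m/s) or (contact force between the fingers and tube_b below 0.01 N and height (world z) of tube_b above 0.03 m and linear speed of tube_b above 0.35 m/s) or (contact force between the fingers and tube_c below 0.01 N and height (world z) of tube_c above 0.03 m and linear speed of tube_c above 0.35 m/s)).
It fails at once if a bystander is moved more than 30 mm (distance of any of dome, weight, thermometer, jar, logbook, brush from where it was at the start of the episode above 0.03 m).
It also fails if it takes over 72 s, if anything falls off the work surface, if the arm or the gripper's body presses on something with over 40 N, if the wrist force passes 120 N, or if a joint passes its speed limit or range.

## Working session

There is one attempt and no reset: what is moved stays moved. The work goes in short steps, Python scripts to look and compute and a tool call to move; the robot and the scene stay as the last step left them, time stands still between calls to the robot, and variables do not carry over. Pictures are saved under pics/ and viewed, at most 11 in all, crops included, and the job is handed in when it is done.

Besides the shell and the picture viewer there is one more tool, called after ">>>" as a command line: name --argument value ..., lists and objects as JSON in quotes. send_rows: Moves the arm, as the interface text tells. Its arguments: {"type":"object","properties":{"increments":{"type":"array","items":{"type":"number"}},"claw":{"type":"number"}},"required":["increments"]}

```bash
mkdir -p pics; ls; python3 - <<'E'
from plant import *
import cv2,numpy as np
s=state();print({k:np.round(v,3) if not isinstance(v,dict) else v for k,v in s.items()})
for n in("scene","top"):
    cv2.imwrite(f"pics/{n}0.png",read_camera(n)[...,::-1]);print(n,camera_params(n))
print(camera_params("wrist"))
E
```

```text
pics
{'time': np.float64(0.0), 'qpos': array([-7.9166e+01,  1.7706e+01,  9.3690e+01, -1.0000e-03,  6.8738e+01,
       -3.9940e+00]), 'joint_vel': array([ 0.035,  0.   , -0.053, -0.034, -0.04 ,  0.062]), 'joint_efforts': array([-0.0000e+00, -4.1526e+01, -2.7666e+01, -0.0000e+00,  1.0000e-02,
        0.0000e+00]), 'ee_pos': array([ 0.16 , -0.603,  0.23 ]), 'tcp_rot': array([-1.79867e+02, -9.00000e-03,  1.48280e+01]), 'force': array([-0.08 ,  0.645,  0.067]), 'ft_torque': array([-0.028,  0.063,  0.05 ]), 'grip_force': np.float64(0.0), 'opening': np.float64(0.085)}
scene {'fx': 392.44734473485045, 'fy': 392.44734473485045, 'cx': 322.820800279478, 'cy': 194.6439500263122, 'dist': array([-0.03917008,  0.        ,  0.        ,  0.        ,  0.        ]), 'rvec': array([ 2.11354884,  1.08791263, -0.49000812]), 'tvec': array([-0.26102907, -0.28848989,  1.37432097])}
top {'fx': 500.8458273411896, 'fy': 500.8458273411896, 'cx': 312.5133904349922, 'cy': 198.62901286643137, 'dist': array([0.00131033, 0.        , 0.        , 0.        , 0.        ]), 'rvec': array([ 2.11138111, -2.11664894,  0.19994295]), 'tvec': array([-0.03026472,  0.55727647,  1.43015541])}
{'fx': 350.97652168342523, 'fy': 350.97652168342523, 'cx': 319.56981296445207, 'cy': 200.19491906671513, 'dist': array([-0.04973312,  0.        ,  0.        ,  0.        ,  0.        ]), 'T_tool_cam': array([[-2.07765493e-03, -9.52852554e-01, -3.03426588e-01,
         7.62590432e-02],
       [ 9.99997175e-01, -2.33018194e-03,  4.70198594e-04,
         1.00147842e-03],
       [-1.15506909e-03, -3.03424753e-01,  9.52854703e-01,
        -1.43771709e-01],
       [ 0.00000000e+00,  0.00000000e+00,  0.00000000e+00,
         1.00000000e+00]])}
```

View pics/top0.png

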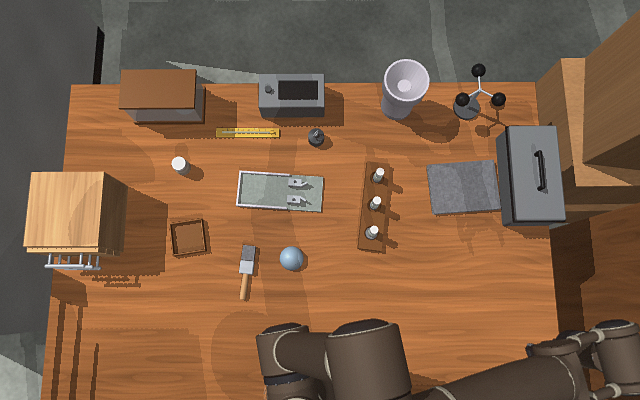

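View pics/scene0.png

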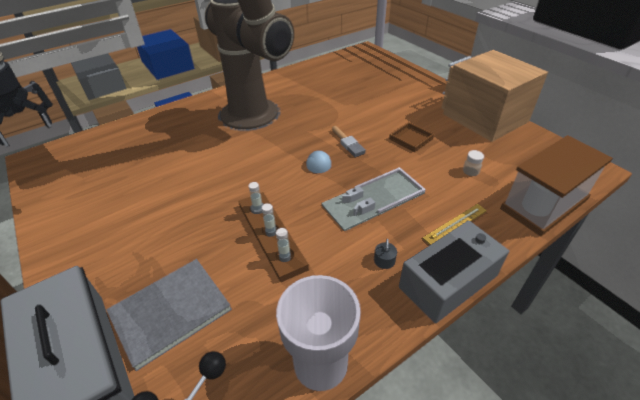

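Top view: tube stoppers are near (378,174), (376,203) and (372,232). The gauge spans (237..324, 170..212) with its apron on the right and bay on the left. The tray is near (188,238). The scene view shows the same, with stoppers near (254,186), (267,210) and (283,233).

```bash
cat > h.py <<'E'
import cv2,numpy as np
from plant import *
from scipy.spatial.transform import Rotation as Ro
def cam(n,st=None):
    p=camera_params(n);K=np.array([[p['fx'],0,p['cx']],[0,p['fy'],p['cy']],[0,0,1]])
    if n=='wrist':
        s=st or state();T=np.eye(4);T[:3,:3]=Ro.from_euler('xyz',s['tcp_rot'],degrees=True).as_matrix();T[:3,3]=s['ee_pos']
        T=T@p['T_tool_cam'];R=T[:3,:3].T;t=-R@T[:3,3]
    else: R=cv2.Rodrigues(p['rvec'])[0];t=np.asarray(p['tvec'],float)
    return K,p['dist'],R,t
def ray(c,uv):
    K,d,R,t=c;q=cv2.undistortPoints(np.array(uv,float).reshape(-1,1,2),K,d)[:,0]
    D=np.c_[q,np.ones(len(q))]@R;return -R.T@t,D/np.linalg.norm(D,axis=1)[:,None]
def onz(c,uv,z):
    o,D=ray(c,uv);return o+D*((z-o[2])/D[:,2])[:,None]
def tri(c1,u1,c2,u2):
    o1,D1=ray(c1,u1);o2,D2=ray(c2,u2);out=[]
    for a,b in zip(D1,D2):
        s=np.linalg.lstsq(np.c_[a,-b],o2-o1,rcond=None)[0];p,q=o1+s[0]*a,o2+s[1]*b
        out.append([*(p+q)/2,np.linalg.norm(p-q)])
    return np.array(out)
def proj(c,P):
    K,d,R,t=c;return cv2.projectPoints(np.array(P,float).reshape(-1,1,3),cv2.Rodrigues(R)[0],t,K,d)[0][:,0]
E
python3 - <<'E'
from h import *
T=cv2.imread('pics/top0.png');S=cv2.imread('pics/scene0.png')
def white(I,x0,y0,x1,y1):
    h=cv2.cvtColor(I,cv2.COLOR_BGR2HSV);m=((h[...,2]>215)&(h[...,1]<25)).astype('uint8')
    k=np.zeros_like(m);k[y0:y1,x0:x1]=m[y0:y1,x0:x1]
    n,_,st,c=cv2.connectedComponentsWithStats(k)
    return [(np.round(c[i],1),st[i]) for i in range(1,n) if st[i,4]>5]
for q in white(T,355,160,395,245):print('T',*q)
for q in white(S,240,175,300,265):print('S',*q)
cv2.imwrite('pics/topc.png',cv2.resize(T[155:265,160:395],None,fx=3.4,fy=3.4,interpolation=cv2.INTER_CUBIC))
cv2.imwrite('pics/scc.png',cv2.resize(S[115:285,230:440],None,fx=3.5,fy=3.5,interpolation=cv2.INTER_CUBIC))
E
```

```text
T [379.8 171.1] [376 168   8   7  44]
T [376.5 199.8] [373 196   8   8  47]
T [373.7 229.2] [370 226   8   8  46]
S [253.3 184.8] [250 183   7   5  27]
S [266.6 206.9] [263 205   8   5  31]
S [281.3 230.6] [278 229   8   4  24]
```

View pics/topc.png

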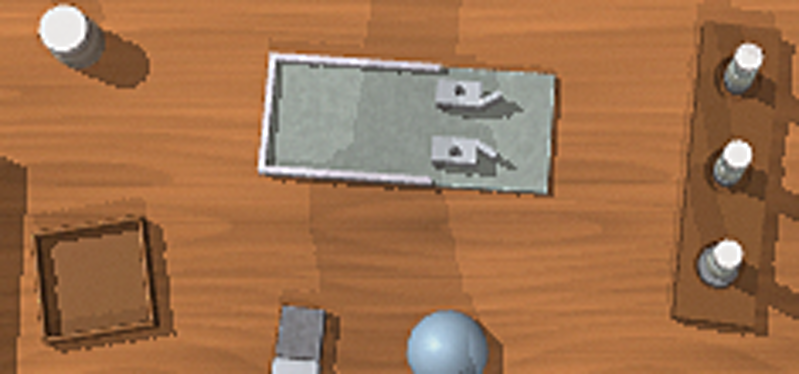

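View pics/scc.png

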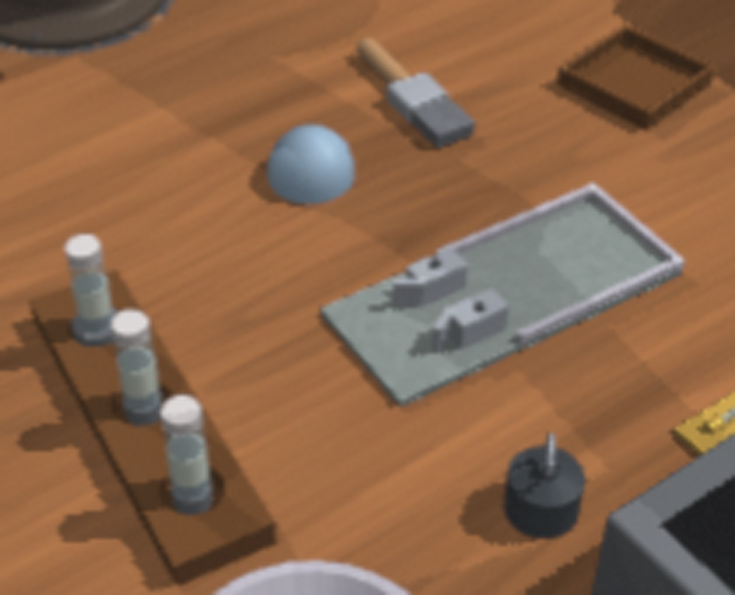

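```bash
python3 - <<'E'
from h import *
np.set_printoptions(suppress=True,precision=4)
ct,cs=cam('top'),cam('scene')
T=lambda a:(np.array(a,float)+.5)/3.4-.5+[160,155]
S=lambda a:(np.array(a,float)+.5)/3.5-.5+[230,115]
g=tri(ct,T([(555,75),(549,193),(270,54),(261,174)]),cs,S([(401,402),(322,314),(683,262),(593,185)]));print('gauge',g)
gt=np.r_[onz(ct,T([(555,75),(549,193)]),.008),onz(ct,T([(270,54),(261,174)]),.016)];gs=np.r_[onz(cs,S([(401,402),(322,314)]),.008),onz(cs,S([(683,262),(593,185)]),.016)]
for q in(gt,gs,(gt+gs)/2):
    d=(q[2]+q[3]-q[0]-q[1])[:2];print('g',q[:,:2].mean(0),np.degrees(np.arctan2(*d[::-1])),np.hypot(*d)/2,np.hypot(*(q[0]-q[1])[:2]))
tt,ts=T([(37,234),(144,218),(158,326),(47,342)]),S([(710,72),(645,120),(558,73),(630,30)])
print('tray',tri(ct,tt,cs,ts),onz(ct,tt,.02).mean(0),onz(cs,ts,.02).mean(0))
a,b=T([(748,53),(740,149),(727,252)]),S([(181,407),(130,320),(84,243)])
print('stop',tri(ct,a,cs,b),onz(ct,a,.1),onz(cs,b,.1))
# rack top corners
r=T([(703,22),(787,33),(766,334),(673,318)]);print('rack',onz(ct,r,.022),onz(ct,r,.022).mean(0))
E
```

```text
gauge [[ 0.636  -0.0638  0.0048  0.0009]
 [ 0.5282 -0.057   0.0013  0.0009]
 [ 0.6545  0.1949  0.0121  0.0017]
 [ 0.5447  0.2014  0.0124  0.002 ]]
g [0.59   0.0686] 86.09022518311558 0.2585120363192723 0.10885052625173641
g [0.5942 0.0658] 86.36889159291248 0.258528695991838 0.10414273020797134
g [0.5921 0.0672] 86.22956287750588 0.25851960174171623 0.10649661338228748
tray [[0.4901 0.3984 0.0133 0.0006]
 [0.5044 0.3039 0.0097 0.0018]
 [0.4084 0.288  0.0115 0.0004]
 [0.396  0.3869 0.0124 0.0049]] [0.4485 0.3419 0.02  ] [0.4578 0.3354 0.02  ]
stop [[ 0.6301 -0.2281  0.103   0.0032]
 [ 0.547  -0.2179  0.1042  0.001 ]
 [ 0.4599 -0.2054  0.1015  0.0017]] [[ 0.6316 -0.227   0.1   ]
 [ 0.548  -0.218   0.1   ]
 [ 0.4605 -0.2048  0.1   ]] [[ 0.627  -0.2284  0.1   ]
 [ 0.5428 -0.2167  0.1   ]
 [ 0.4579 -0.2055  0.1   ]]
rack [[ 0.6809 -0.1973  0.022 ]
 [ 0.6703 -0.2729  0.022 ]
 [ 0.3991 -0.2458  0.022 ]
 [ 0.4132 -0.1651  0.022 ]] [ 0.5408 -0.2203  0.022 ]
```

>>> send_rows --increments '[36,-19,1,0,0,0,36,-19,1,0,0,0,36,-20,1,0,0,0,36,-19,1,0,0,0,36,-20,1,0,0,0,36,-19,1,0,0,0,36,-20,1,0,0,0,36,-19,1,0,0,0,36,-20,1,0,0,0,36,-19,1,0,0,0]' --claw 0.75

```text
time: 0.93
ee_pos: [0.4591, -0.3225, 0.2208]
tcp_rot: [-180.0, 0.0, 14.8]
force: [0.5, -0.6, -1.4]
opening: 0.0644
grip_force: 0.0
```

>>> send_rows --increments '[35,-19,0,0,0,0,35,-20,0,0,0,0,35,-19,0,0,0,-0.118,0,0,0,0,0,-0.118,0,0,0,0,0,-0.118,0,0,0,0,0,-0.118,0,0,0,0,0,-0.118,0,0,0,0,0,-0.118,0,0,0,0,0,-0.118,0,0,0,0,0,-0.118]'

```text
time: 1.77
ee_pos: [0.5445, -0.2413, 0.2206]
tcp_rot: [-179.9, -0.0, 69.3]
force: [0.1, -1.1, -0.2]
opening: 0.064
grip_force: 0.0
```

>>> send_rows --increments '[0,0,0,0,0,-0.118,0,0,0,0,0,-0.118,0,0,0,0,0,0,0,0,0,0,0,0]'

```text
time: 2.1
ee_pos: [0.5446, -0.2414, 0.2208]
tcp_rot: [-179.9, -0.0, 82.3]
force: [-0.3, 0.4, -0.6]
opening: 0.0642
grip_force: 0.0
```

```bash
python3 - <<'E'
from h import *
s=state();print(s['ee_pos'],s['tcp_rot'],s['time']);I=read_camera('wrist')[...,::-1];cv2.imwrite('pics/w1.png',I)
c=cam('wrist',s)
print(proj(c,[(.630,-.228,.103),(.547,-.218,.103),(.460,-.205,.103)]).round(),proj(c,[(.630,-.228,.026),(.547,-.218,.026),(.460,-.205,.026)]).round())
E
```

```text
[ 0.54461258 -0.24141465  0.22075628] [-1.79944788e+02 -1.97935842e-02  8.22668683e+01] 2.1
[[430. 160.]
 [320. 161.]
 [204. 160.]] [[406. 144.]
 [320. 146.]
 [229. 145.]]
```

View pics/w1.png

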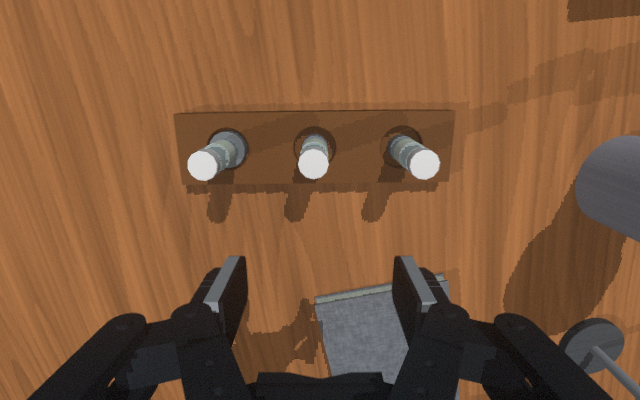

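Wrist view: stopper tops are at (202,164), (313,163) and (424,164). The left tube (nearest the robot) shows a clearly wider foot at (228,148). The middle and right feet look narrow. Next I look at the gauge.

>>> send_rows --increments '[37,2,3,0,0,-0.068,38,2,3,0,0,0,38,2,3,0,0,0,38,2,3,0,0,0,38,2,3,0,0,0,37,2,5,0,0,0,0,0,0,0,0,0,0,0,0,0,0,0]'

```text
time: 2.82
ee_pos: [0.5735, -0.0152, 0.2008]
tcp_rot: [-179.9, 0.0, 86.5]
force: [-0.1, 0.2, 0.5]
opening: 0.0636
grip_force: 0.0
```

```bash
python3 - <<'E'
from h import *
np.set_printoptions(suppress=True,precision=4)
s1=dict(ee_pos=np.array([ 0.54461258,-0.24141465,0.22075628]),tcp_rot=np.array([-179.945,-0.02,82.267]))
c=cam('wrist',s1);u=[(424,164),(313,163),(202,164)]
W=cv2.imread('pics/w1.png');h=cv2.cvtColor(W,cv2.COLOR_BGR2HSV);m=((h[...,2]>225)&(h[...,1]<20)).astype('uint8');m[:145]=0;m[185:]=0
n,_,st,ce=cv2.connectedComponentsWithStats(m);L=[ce[i] for i in range(1,n) if st[i,4]>100];print(L)
L=np.array(sorted(L,key=lambda a:-a[0]))
T=lambda a:(np.array(a,float)+.5)/3.4-.5+[160,155]
print(tri(c,L,cam('top'),T([(748,53),(740,149),(727,252)])),onz(c,L,.1))
s=state();print(s['ee_pos'],s['tcp_rot'],s['time']);I=read_camera('wrist')[...,::-1];cv2.imwrite('pics/w2.png',I)
E
```

```text
[]Traceback (most recent call last):
  File "<stdin>", line 9, in <module>
  File "h.py", line 17, in tri
    o1,D1=ray(c1,u1);o2,D2=ray(c2,u2);out=[]
          ~~~^^^^^^^
  File "h.py", line 12, in ray
    K,d,R,t=c;q=cv2.undistortPoints(np.array(uv,float).reshape(-1,1,2),K,d)[:,0]
                ~~~~~~~~~~~~~~~~~~~^^^^^^^^^^^^^^^^^^^^^^^^^^^^^^^^^^^^^^^^
cv2.error: OpenCV(4.12.0) /io/opencv/modules/calib3d/src/undistort.dispatch.cpp:347: error: (-215:Assertion failed) CV_IS_MAT(_src) && CV_IS_MAT(_dst) && (_src->rows == 1 || _src->cols == 1) && (_dst->rows == 1 || _dst->cols == 1) && _src->cols + _src->rows - 1 == _dst->rows + _dst->cols - 1 && (CV_MAT_TYPE(_src->type) == CV_32FC2 || CV_MAT_TYPE(_src->type) == CV_64FC2) && (CV_MAT_TYPE(_dst->type) == CV_32FC2 || CV_MAT_TYPE(_dst->type) == CV_64FC2) in function 'cvUndistortPointsInternal'
```

```bash
python3 - <<'E'
from h import *
np.set_printoptions(suppress=True,precision=4)
s=state();print(s['ee_pos'],s['tcp_rot'],s['time']);I=read_camera('wrist')[...,::-1];cv2.imwrite('pics/w2.png',I)
s1=dict(ee_pos=np.array([ 0.54461258,-0.24141465,0.22075628]),tcp_rot=np.array([-179.945,-0.02,82.267]))
c=cam('wrist',s1)
W=cv2.imread('pics/w1.png');h=cv2.cvtColor(W,cv2.COLOR_BGR2HSV);m=((h[...,2]>205)&(h[...,1]<40)).astype('uint8');m[:145]=0;m[185:]=0
n,_,st,ce=cv2.connectedComponentsWithStats(m);L=[ce[i] for i in range(1,n) if st[i,4]>100]
L=np.array(sorted(L,key=lambda a:-a[0])) if len(L)==3 else np.array([(424,164),(313,163),(202,164)]);print(L)
T=lambda a:(np.array(a,float)+.5)/3.4-.5+[160,155]
print(tri(c,L,cam('top'),T([(748,53),(740,149),(727,252)])),onz(c,L,.1))
cv2.imwrite('pics/w2v.png',cv2.resize(I[20:260,180:460],None,fx=2.5,fy=2.5,interpolation=cv2.INTER_CUBIC))
E
```

```text
[ 0.5735 -0.0152  0.2008] [-179.9396    0.007    86.4664] 2.8167
[[424.4436 164.0768]
 [312.9461 163.4129]
 [201.4961 165.3142]]
[[ 0.6198 -0.2228  0.1344  0.0057]
 [ 0.5427 -0.2144  0.1263  0.0007]
 [ 0.4594 -0.2056  0.1096  0.0037]] [[ 0.6262 -0.2315  0.1   ]
 [ 0.5413 -0.2194  0.1   ]
 [ 0.4559 -0.209   0.1   ]]
```

View pics/w2v.png

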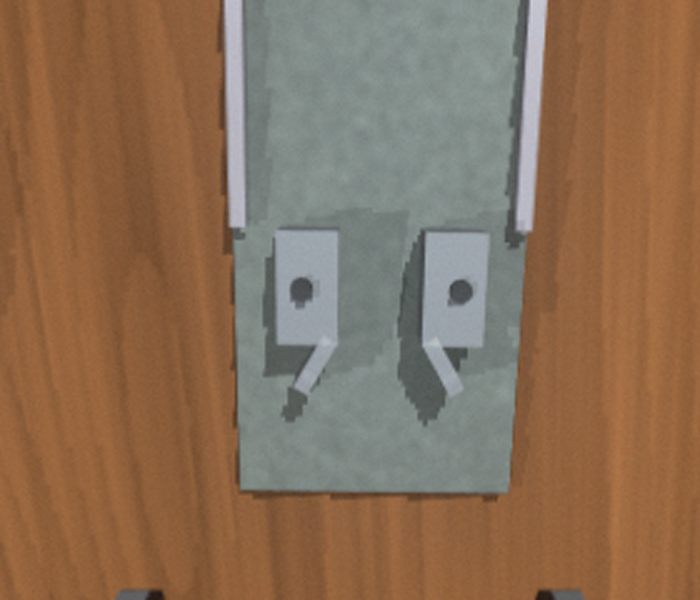

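```bash
python3 - <<'E'
from h import *
np.set_printoptions(suppress=True,precision=4)
s=dict(ee_pos=np.array([0.5735,-0.0152,0.2008]),tcp_rot=np.array([-179.9396,.007,86.4664]))
c=cam('wrist',s)
V=lambda a:(np.array(a,float)+.5)/2.5-.5+[180,20]
J=onz(c,V([(338,231),(336,345),(426,231),(422,345)]),.032);print('jaw',J,J.mean(0))
A=onz(c,V([(240,490),(509,492)]),.008);print('apron',A,A.mean(0))
R=onz(c,V([(230,228),(533,231)]),.016);print('rim ends outer',R,R.mean(0))
JO=onz(c,V([(276,231),(277,345),(489,233),(483,346)]),.032);print('outer',JO)
# edges: subpixel check of heading by bay rims
B=onz(c,V([(223,0),(230,228),(547,0),(533,231)]),.016);
for a,b in((0,1),(2,3)):d=B[a]-B[b];print('rim yaw',np.degrees(np.arctan2(d[1],d[0])))
for q in (J,):
  for a,b in((0,1),(2,3)):d=q[a]-q[b];print('jaw yaw',np.degrees(np.arctan2(d[1],d[0])),np.hypot(*d[:2]))
d=A[1]-A[0];print('apron ang',np.degrees(np.arctan2(d[1],d[0])),np.hypot(*d[:2]))
Rm=Ro.from_euler('xyz',s['tcp_rot'],degrees=True).as_matrix()
print('col of tool axis pt',proj(c,[s['ee_pos'],s['ee_pos']-Rm[:,2]*.019]))
I=cv2.imread('pics/w2.png');g=cv2.cvtColor(I,cv2.COLOR_BGR2GRAY)
for r in(255,262,270):
  row=g[r].astype(int);d=np.where(row<60)[0];print(r,d[d<320].max() if (d<320).any() else 0,d[d>320].min() if (d>320).any() else 0)
E
```

```text
jaw [[ 0.5718  0.0417  0.032 ]
 [ 0.5684  0.0017  0.032 ]
 [ 0.6023  0.0397  0.032 ]
 [ 0.5993 -0.0003  0.032 ]] [0.5854 0.0207 0.032 ]
apron [[ 0.5244 -0.0601  0.008 ]
 [ 0.6342 -0.068   0.008 ]] [ 0.5793 -0.064   0.008 ]
rim ends outer [[0.5322 0.0443 0.016 ]
 [0.6427 0.0363 0.016 ]] [0.5875 0.0403 0.016 ]
outer [[ 0.5503  0.0431  0.032 ]
 [ 0.5472  0.0031  0.032 ]
 [ 0.6242  0.0377  0.032 ]
 [ 0.6213 -0.002   0.032 ]]
rim yaw 86.07526015501894
rim yaw 85.96705747014727
jaw yaw 85.09974716745944 0.04010397492188099
jaw yaw 85.7126009649068 0.04010720147243631
apron ang -4.088654815360151 0.11006396450064228
col of tool axis pt [[321.8913 263.3015]
 [322.1764 285.4858]]
255 0 0
262 245 394
270 246 394
```

The measured sizes match the text: jaws 40.1 mm long, board 110.1 mm wide, heading 86°. The throat is near (0.586, 0.021). I pick the far tube (narrow-looking) first.

>>> send_rows --increments '[0,0,0,0,0,0.071,-34,14,0,0,0,0,-34,14,0,0,0,0,-34,14,0,0,0,0,-34,13,0,0,0,0,-35,14,0,0,0,0,-34,13,0,0,0,0,0,0,35,0,0,0,0,0,35,0,0,0,0,0,10,0,0,0]'

```text
time: 3.7
ee_pos: [0.623, -0.233, 0.1156]
tcp_rot: [-179.5, -0.1, 82.0]
force: [-1.0, 0.4, -1.7]
opening: 0.0639
grip_force: 0.0
```

```bash
python3 - <<'E'
from h import *
np.set_printoptions(suppress=True,precision=4)
s=state();print(s['ee_pos'],s['tcp_rot'],s['time']);I=read_camera('wrist')[...,::-1];cv2.imwrite('pics/w3.png',I)
c=cam('wrist',s)
W=I;h=cv2.cvtColor(W,cv2.COLOR_BGR2HSV);m=((h[...,2]>205)&(h[...,1]<40)).astype('uint8')
n,_,st,ce=cv2.connectedComponentsWithStats(m)
for i in range(1,n):
  if st[i,4]>150: print(ce[i],st[i],onz(c,ce[i],.1))
print(proj(c,[(*s['ee_pos'][:2],.1)]))
E
```

```text
[ 0.623  -0.233   0.1156] [-179.4793   -0.1247   81.971 ] 3.7
[157.2954 243.1282] [ 136  223   44   41 1388] [[ 0.5412 -0.219   0.1   ]]
[  8.8405 246.4494] [  0 226  22  38 652] [[ 0.46   -0.2104  0.1   ]]
[330.6785 255.2276] [309 245  41  20 479] [[ 0.6269 -0.2373  0.1   ]]
[[321.7692 248.4521]]
```

View pics/w3.png

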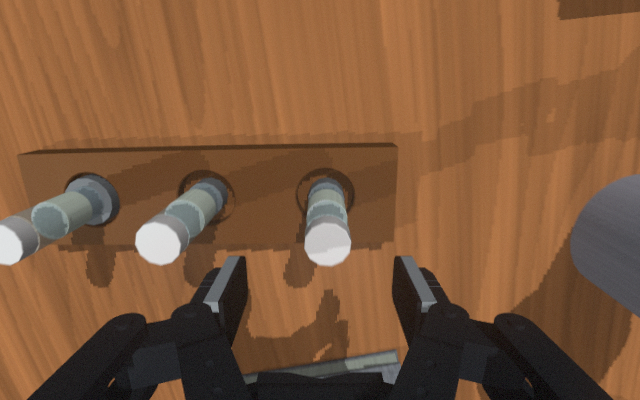

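The target stopper sits at (328,243), between the fingers (mid column 320). It needs about +4 mm in tool y and +3 mm in tool x.

>>> send_rows --increments '[3,4,0,0,0,0,0,0,0,0,0,0,0,0,25,0,0,0,0,0,25,0,0,0,0,0,19,0,0,0,0,0,0,0,0,0,0,0,0,0,0,0]'

```text
time: 4.33
ee_pos: [0.6328, -0.2287, 0.0536]
tcp_rot: [179.9, 0.0, 82.3]
force: [0.9, -1.0, -0.3]
opening: 0.0642
grip_force: 0.0
```

>>> send_rows --increments '[0,0,0,0,0,0,0,0,0,0,0,0,0,0,0,0,0,0,0,0,0,0,0,0,0,0,0,0,0,0,0,0,0,0,0,0]' --claw 0

```text
time: 4.83
ee_pos: [0.6337, -0.2296, 0.0548]
tcp_rot: [179.8, 0.1, 82.3]
force: [-0.1, 0.5, 6.9]
opening: 0.0228
grip_force: 58.5
```

>>> send_rows --increments '[0,0,-8,0,0,0,0,0,-12,0,0,0,0,0,-20,0,0,0,0,0,-20,0,0,0,0,0,0,0,0,-0.064,20,-7,0,0,0,0,28,-10,0,0,0,0,28,-10,0,0,0,0,28,-10,0,0,0,0,28,-10,0,0,0,0]'

```text
time: 5.67
ee_pos: [0.5938, -0.093, 0.113]
tcp_rot: [180.0, -0.0, 85.9]
force: [0.6, 0.4, 0.2]
opening: 0.0227
grip_force: 58.7
```

>>> send_rows --increments '[28,-10,0,0,0,0,24,-7,0,0,0,0,0,0,12,0,0,0,0,0,12,0,0,0,0,0,0,0,0,0,0,0,0,0,0,0,0,0,0,0,0,0]'

```text
time: 6.25
ee_pos: [0.5813, -0.042, 0.0881]
tcp_rot: [-180.0, 0.0, 85.9]
force: [-0.1, 0.6, 0.1]
opening: 0.0229
grip_force: 58.8
```

```bash
python3 - <<'E'
from h import *
s=state();print(s['ee_pos'],s['tcp_rot'],s['time'],s['force'],s['opening']);I=read_camera('wrist')[...,::-1];cv2.imwrite('pics/w4.png',I)
cv2.imwrite('pics/w4v.png',cv2.resize(I[60:360,180:460],None,fx=2,fy=2,interpolation=cv2.INTER_CUBIC))
E
```

```text
[ 0.58130489 -0.0420322   0.08805998] [-1.79983404e+02  1.40410733e-02  8.58529861e+01] 6.25 [-0.08298546  0.59965119  0.14220625] 0.02292416892575625
```

View pics/w4v.png

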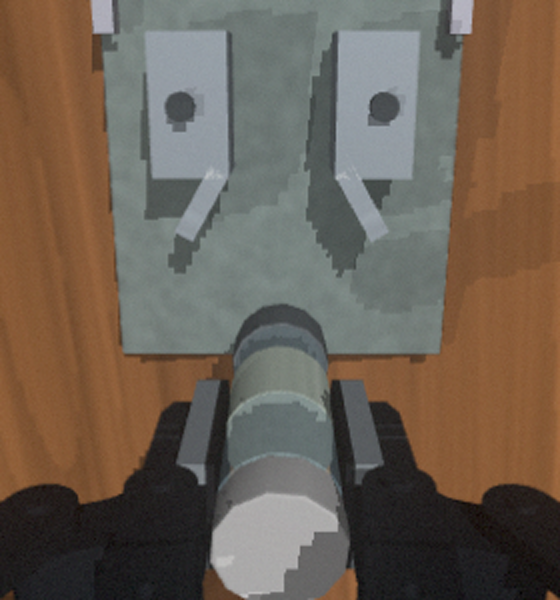

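The tube is held straight. Its foot centre is at crop column 281, and the jaws' midline is at 283.4, about 0.8 mm to tool +y. I correct that and lower until I feel the board.

>>> send_rows --increments '[0,0.8,12,0,0,0,0,0,12,0,0,0,0,0,8,0,0,0,0,0,0,0,0,0,0,0,0,0,0,0]'

```text
time: 6.72
ee_pos: [0.5807, -0.0408, 0.0547]
tcp_rot: [-179.8, -0.0, 85.9]
force: [-0.3, 0.9, -0.2]
opening: 0.0225
grip_force: 58.8
```

>>> send_rows --increments '[0,0,1,0,0,0,0,0,1,0,0,0,0,0,0,0,0,0]'

```text
time: 6.97
ee_pos: [0.5822, -0.0409, 0.0545]
tcp_rot: [180.0, 0.0, 85.9]
force: [0.7, 0.7, -0.8]
opening: 0.0225
grip_force: 58.8
```

>>> send_rows --increments '[0,0,1,0,0,0,0,0,0,0,0,0,0,0,0,0,0,0]'

```text
time: 7.22
ee_pos: [0.582, -0.0409, 0.0535]
tcp_rot: [180.0, 0.0, 85.9]
force: [-1.3, 0.0, -1.6]
opening: 0.023
grip_force: 58.8
```

>>> send_rows --increments '[0,0,1,0,0,0,0,0,0,0,0,0,0,0,0,0,0,0]'

```text
time: 7.47
ee_pos: [0.5823, -0.041, 0.0527]
tcp_rot: [180.0, 0.0, 85.9]
force: [0.1, 0.3, 1.7]
opening: 0.0224
grip_force: 58.9
```

>>> send_rows --increments '[0,0,1,0,0,0,0,0,0,0,0,0,0,0,0,0,0,0]'

```text
time: 7.72
ee_pos: [0.5823, -0.0409, 0.0527]
tcp_rot: [180.0, 0.0, 85.9]
force: [-2.8, 0.1, 7.9]
opening: 0.0228
grip_force: 59.7
```

>>> send_rows --increments '[0,0,1,0,0,0,0,0,0,0,0,0,0,0,0,0,0,0]'

```text
time: 7.97
ee_pos: [0.5824, -0.0409, 0.0527]
tcp_rot: [180.0, 0.0, 85.9]
force: [-3.6, 1.0, 12.1]
opening: 0.0225
grip_force: 60.2
```

>>> send_rows --increments '[0,0,-2.5,0,0,0,8,0,0,0,0,0,8,0,0,0,0,0,8,0,0,0,0,0,6,0,0,0,0,0,2,0,0,0,0,0,2,0,0,0,0,0,0,0,0,0,0,0]'

```text
time: 8.63
ee_pos: [0.5844, -0.0063, 0.0527]
tcp_rot: [180.0, -0.0, 86.0]
force: [0.3, 0.9, 1.8]
opening: 0.0225
grip_force: 59.2
```

>>> send_rows --increments '[2,0,0,0,0,0,2,0,0,0,0,0,2,0,0,0,0,0,0,0,0,0,0,0]'

```text
time: 8.97
ee_pos: [0.5847, -0.0008, 0.0527]
tcp_rot: [-180.0, -0.0, 85.9]
force: [0.0, 0.3, 1.1]
opening: 0.0223
grip_force: 59.2
```

>>> send_rows --increments '[2,0,0,0,0,0,2,0,0,0,0,0,2,0,0,0,0,0,0,0,0,0,0,0]'

```text
time: 9.3
ee_pos: [0.5851, 0.0054, 0.0527]
tcp_rot: [-180.0, -0.0, 85.9]
force: [-0.2, 0.1, 1.4]
opening: 0.0225
grip_force: 59.2
```

>>> send_rows --increments '[3,0,0,0,0,0,3,0,0,0,0,0,3,0,0,0,0,0,3,0,0,0,0,0]'

```text
time: 9.63
ee_pos: [0.586, 0.0173, 0.0527]
tcp_rot: [-180.0, -0.0, 85.9]
force: [1.2, -0.4, 1.5]
opening: 0.0228
grip_force: 59.2
```

>>> send_rows --increments '[3,0,0,0,0,0,1,0,0,0,0,0,0,0,0,0,0,0,3,0,0,0,0,0,3,0,0,0,0,0,3,0,0,0,0,0]'

```text
time: 10.13
ee_pos: [0.5869, 0.0301, 0.0527]
tcp_rot: [-180.0, 0.0, 85.9]
force: [-0.2, -0.8, 1.0]
opening: 0.0232
grip_force: 59.1
```

>>> send_rows --increments '[3,0,0,0,0,0,4,0,0,0,0,0,4,0,0,0,0,0,4,0,0,0,0,0,4,0,0,0,0,0,4,0,0,0,0,0]'

```text
time: 10.63
ee_pos: [0.5886, 0.0533, 0.0528]
tcp_rot: [-180.0, -0.0, 85.9]
force: [1.5, -0.5, 0.5]
opening: 0.0222
grip_force: 59.1
```

>>> send_rows --increments '[8,0,0,0,0,0,12,0,0,0,0,0,14,0,0,0,0,0,14,0,0,0,0,0,14,0,0,0,0,0,14,0,0,0,0,0,12,0,0,0,0,0,11,0,0,0,0,0,6,0,0,0,0,0,0,0,1,0,0,0]'

```text
time: 11.47
ee_pos: [0.5963, 0.1599, 0.0527]
tcp_rot: [180.0, -0.1, 86.0]
force: [-3.3, 3.8, 9.8]
opening: 0.0225
grip_force: 59.9
```

>>> send_rows --increments '[0,0,0.5,0,0,0,0,0,0,0,0,0,0,0,0,0,0,0]'

```text
time: 11.72
ee_pos: [0.597, 0.1587, 0.0527]
tcp_rot: [179.9, -0.1, 85.9]
force: [-1.5, 2.3, 5.8]
opening: 0.0225
grip_force: 59.7
```

>>> send_rows --increments '[0,0,0,0,0,0,0,0,0,0,0,0,0,0,0,0,0,0,0,0,0,0,0,0]' --claw 0.5

```text
time: 12.05
ee_pos: [0.5957, 0.1572, 0.0508]
tcp_rot: [-180.0, 0.0, 85.9]
force: [0.8, -0.6, -0.3]
opening: 0.0429
grip_force: 0.0
```

>>> send_rows --increments '[0,0,-10,0,0,0,0,0,-20,0,0,0,0,0,-30,0,0,0,0,0,-40,0,0,0,0,0,-10,0,0,0,0,0,0,0,0,0]'

```text
time: 12.55
ee_pos: [0.5999, 0.1582, 0.1671]
tcp_rot: [179.4, -0.2, 85.9]
force: [1.1, -0.4, 0.1]
opening: 0.0426
grip_force: 0.0
```

```bash
python3 - <<'E'
from h import *
np.set_printoptions(suppress=True,precision=4)
s=state();print(s['ee_pos'],s['tcp_rot'],s['time']);I=read_camera('wrist')[...,::-1];cv2.imwrite('pics/w5.png',I)
c=cam('wrist',s);h=cv2.cvtColor(I,cv2.COLOR_BGR2HSV);m=((h[...,2]>205)&(h[...,1]<40)).astype('uint8')
n,_,st,ce=cv2.connectedComponentsWithStats(m)
for i in range(1,n):
  if st[i,4]>150: print(ce[i],st[i],onz(c,ce[i],.098))
T=read_camera('top')[...,::-1];cv2.imwrite('pics/t5.png',T)
h=cv2.cvtColor(T,cv2.COLOR_BGR2HSV);m=((h[...,2]>205)&(h[...,1]<40)).astype('uint8')
n,_,st,ce=cv2.connectedComponentsWithStats(m)
for i in range(1,n):
  if st[i,4]>20 and 220<ce[i][0]<400 and ce[i][1]>150: print(ce[i],st[i],onz(cam('top'),ce[i],.098))
E
```

```text
[0.5999 0.1582 0.1671] [179.411   -0.151   85.9293] 12.55
[271.3333 173.0526] [254 172  35   4  57] [[0.6249 0.0877 0.098 ]]
[295.4872 181.9487] [288 178  19   8  78] [[0.5981 0.0172 0.098 ]]
[376.7  199.86] [373 196   8   8  50] [[ 0.5444 -0.2164  0.098 ]]
[271.6111 206.4444] [257 205  30   4  54] [[0.5261 0.0854 0.098 ]]
[373.9388 229.3061] [371 226   7   8  49] [[ 0.4592 -0.2063  0.098 ]]
```

>>> send_rows --increments '[0,0,0,0,0,0.063,-38,0,0,0,0,0,-40,0,0,0,0,0,-40,0,0,0,0,0,-40,-2,0,0,0,0,-40,0,0,0,0,0,-40,0,0,0,0,0,-40,0,0,0,0,0,-40,0,0,0,0,0,-40,0,0,0,0,0]' --claw 0.75

```text
time: 13.48
ee_pos: [0.5436, -0.1979, 0.1584]
tcp_rot: [-179.7, -0.1, 82.3]
force: [-0.5, 0.4, 0.0]
opening: 0.0639
grip_force: 0.0
```

>>> send_rows --increments '[-23,0,15,0,0,0,0,0,15,0,0,0,0,0,0,0,0,0,0,0,0,0,0,0,0,0,0,0,0,0]'

```text
time: 13.9
ee_pos: [0.5423, -0.2187, 0.1301]
tcp_rot: [-179.8, -0.1, 82.4]
force: [-0.4, 0.1, 0.6]
opening: 0.0641
grip_force: 0.0
```

```bash
python3 - <<'E'
from h import *
np.set_printoptions(suppress=True,precision=4)
s=state();print(s['ee_pos'],s['tcp_rot'],s['time']);I=read_camera('wrist')[...,::-1];cv2.imwrite('pics/w6.png',I)
c=cam('wrist',s);h=cv2.cvtColor(I,cv2.COLOR_BGR2HSV);m=((h[...,2]>195)&(h[...,1]<40)).astype('uint8')
n,_,st,ce=cv2.connectedComponentsWithStats(m)
for i in range(1,n):
  if st[i,4]>150: print(ce[i],st[i],onz(c,ce[i],.1))
p=np.array([*s['ee_pos'][:2],.1]);K,d,R,t=c;q=R@p+t;print(K@q/q[2],proj(c,[p]))
T=read_camera('top')[...,::-1];cv2.imwrite('pics/t6.png',T)
h=cv2.cvtColor(T,cv2.COLOR_BGR2HSV);m=((h[...,2]>195)&(h[...,1]<40)).astype('uint8')
n,_,st,ce=cv2.connectedComponentsWithStats(m)
for i in range(1,n):
  if st[i,4]>20 and 220<ce[i][0]<400 and ce[i][1]>150: print(ce[i],st[i],onz(cam('top'),ce[i],.098))
E
```

```text
[ 0.5423 -0.2187  0.1301] [-179.8469   -0.0645   82.3604] 13.9
[320.1669 238.9023] [ 299  219   43   40 1300] [[ 0.5414 -0.2198  0.1   ]]
[162.6693 240.1613] [ 142  221   42   39 1252] [[ 0.456  -0.2093  0.1   ]]
[321.4931 236.7722   1.    ] [[321.492  236.7524]]
[256.9671 189.8066] [236 171  53  38 243] [[0.5751 0.1285 0.098 ]]
[246.3  181.86] [243 178   8   8  50] [[0.5988 0.1599 0.098 ]]
[295.3678 182.023 ] [288 178  20   8  87] [[0.5978 0.0176 0.098 ]]
[294.163  198.3478] [287 195  19   8  92] [[0.5496 0.0208 0.098 ]]
[245.5324 266.3309] [239 260  14  14 139] [[0.3556 0.1562 0.098 ]]
```

Stopper column 320 matches the finger mid-line, so the gripper is centred. In the top view the first tube stands in the bay at (246,182). Grasping the middle tube.

>>> send_rows --increments '[0,0,25,0,0,0,0,0,25,0,0,0,0,0,20,0,0,0,0,0,7,0,0,0,0,0,0,0,0,0,0,0,0,0,0,0]'

```text
time: 14.5
ee_pos: [0.5438, -0.2194, 0.055]
tcp_rot: [180.0, 0.0, 82.4]
force: [0.3, -0.3, -0.2]
opening: 0.0639
grip_force: 0.0
```

>>> send_rows --increments '[0,0,0,0,0,0,0,0,0,0,0,0,0,0,0,0,0,0,0,0,0,0,0,0,0,0,0,0,0,0,0,0,0,0,0,0]' --claw 0

```text
time: 15.0
ee_pos: [0.5441, -0.2202, 0.0556]
tcp_rot: [179.9, 0.0, 82.3]
force: [-0.7, 0.9, 5.6]
opening: 0.0229
grip_force: 58.6
```

>>> send_rows --increments '[0,0,-8,0,0,0,0,0,-12,0,0,0,0,0,-20,0,0,0,0,0,-20,0,0,-0.062,20,3,0,0,0,0,30,4,0,0,0,0,33,5,0,0,0,0,33,5,0,0,0,0,33,5,0,0,0,0,32,3,0,0,0,0]'

```text
time: 15.83
ee_pos: [0.5815, -0.0396, 0.1151]
tcp_rot: [179.9, -0.0, 85.9]
force: [0.6, 0.1, -1.2]
opening: 0.0226
grip_force: 58.8
```

>>> send_rows --increments '[0,0,15,0,0,0,0,0,15,0,0,0,0,0,15,0,0,0,0,0,9,0,0,0,0,0,2,0,0,0,0,0,0,0,0,0,0,0,0,0,0,0]'

```text
time: 16.42
ee_pos: [0.5816, -0.0413, 0.059]
tcp_rot: [179.9, 0.0, 85.8]
force: [0.4, -0.4, 0.6]
opening: 0.0227
grip_force: 58.8
```

```bash
python3 - <<'E'
from h import *
s=state();print(s['ee_pos'],s['tcp_rot'],s['time'],s['force'],s['opening']);I=read_camera('wrist')[...,::-1];cv2.imwrite('pics/w7.png',I)
cv2.imwrite('pics/w7v.png',cv2.resize(I[60:360,180:460],None,fx=2,fy=2,interpolation=cv2.INTER_CUBIC))
E
```

```text
[ 0.58162911 -0.0413449   0.05896669] [1.79943837e+02 4.75417404e-03 8.58499047e+01] 16.4167 [ 0.35723467 -0.41375506  0.61635533] 0.02270866078060553
```

View pics/w7v.png

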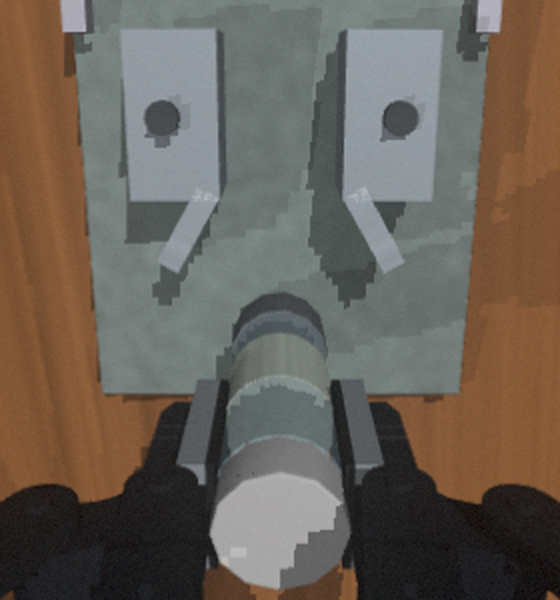

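The foot centre (crop column 279.5) and the jaw midline (281) are 0.4 mm apart, so the tube is on line. The foot has the same narrow width as the first.

>>> send_rows --increments '[0,0.4,2,0,0,0,0,0,2,0,0,0,0,0,0,0,0,0,0,0,0,0,0,0]'

```text
time: 16.8
ee_pos: [0.5815, -0.0411, 0.0544]
tcp_rot: [180.0, -0.0, 85.9]
force: [0.1, -0.3, -1.3]
opening: 0.023
grip_force: 58.8
```

>>> send_rows --increments '[0,0,1,0,0,0,0,0,0,0,0,0,0,0,0,0,0,0]'

```text
time: 17.05
ee_pos: [0.5818, -0.0411, 0.0537]
tcp_rot: [180.0, 0.0, 85.9]
force: [-0.7, -0.8, 2.4]
opening: 0.0228
grip_force: 59.0
```

>>> send_rows --increments '[0,0,1,0,0,0,0,0,0,0,0,0,0,0,0,0,0,0]'

```text
time: 17.3
ee_pos: [0.5818, -0.0411, 0.0536]
tcp_rot: [180.0, 0.0, 85.9]
force: [-2.3, -0.3, 7.3]
opening: 0.0226
grip_force: 59.6
```

>>> send_rows --increments '[0,0,-1.5,0,0,0,8,0.3,0,0,0,0,8,0,0,0,0,0,8,0,0,0,0,0,6,0,0,0,0,0,2,0,0,0,0,0,2,0,0,0,0,0,0,0,0,0,0,0]'

```text
time: 17.97
ee_pos: [0.5842, -0.0064, 0.0537]
tcp_rot: [-180.0, -0.0, 85.9]
force: [0.1, 0.1, 0.9]
opening: 0.0224
grip_force: 58.8
```

>>> send_rows --increments '[2,0,0,0,0,0,2,0,0,0,0,0,2,0,0,0,0,0,0,0,0,0,0,0]'

```text
time: 18.3
ee_pos: [0.5846, -0.0009, 0.0537]
tcp_rot: [-180.0, -0.0, 85.9]
force: [1.2, 0.0, 0.6]
opening: 0.0226
grip_force: 58.8
```

>>> send_rows --increments '[2,0,0,0,0,0,2,0,0,0,0,0,2,0,0,0,0,0,0,0,0,0,0,0]'

```text
time: 18.63
ee_pos: [0.585, 0.0053, 0.0537]
tcp_rot: [-180.0, -0.0, 85.9]
force: [-0.1, 0.2, -0.4]
opening: 0.0226
grip_force: 58.8
```

>>> send_rows --increments '[3,0,0,0,0,0,3,0,0,0,0,0,3,0,0,0,0,0,3,0,0,0,0,0]'

```text
time: 18.97
ee_pos: [0.5859, 0.0172, 0.0537]
tcp_rot: [-180.0, -0.0, 85.9]
force: [-0.6, 0.3, -0.7]
opening: 0.023
grip_force: 58.8
```

>>> send_rows --increments '[3,0,0,0,0,0,1,0,0,0,0,0,0,0,0,0,0,0,3,0,0,0,0,0,3,0,0,0,0,0,3,0,0,0,0,0]'

```text
time: 19.47
ee_pos: [0.5869, 0.03, 0.0537]
tcp_rot: [-180.0, -0.0, 85.9]
force: [0.2, -0.6, -1.3]
opening: 0.0229
grip_force: 58.8
```

>>> send_rows --increments '[3,0,0,0,0,0,4,0,0,0,0,0,4,0,0,0,0,0,4,0,0,0,0,0,4,0,0,0,0,0,4,0,0,0,0,0]'

```text
time: 19.97
ee_pos: [0.5886, 0.0532, 0.0538]
tcp_rot: [-180.0, -0.0, 85.9]
force: [0.3, 0.7, -0.2]
opening: 0.0225
grip_force: 58.8
```

>>> send_rows --increments '[7,0,0,0,0,0,8,0,0,0,0,0,8,0,0,0,0,0,7,0,0,0,0,0,3,0,0,0,0,0,0,0,1,0,0,0,0,0,0.5,0,0,0,0,0,0,0,0,0]'

```text
time: 20.63
ee_pos: [0.5914, 0.0868, 0.0537]
tcp_rot: [180.0, -0.1, 85.8]
force: [-1.9, 3.1, 6.2]
opening: 0.0227
grip_force: 59.5
```

>>> send_rows --increments '[0,0,0,0,0,0,0,0,0,0,0,0,0,0,0,0,0,0,0,0,0,0,0,0]' --claw 0.5

```text
time: 20.97
ee_pos: [0.5908, 0.0853, 0.052]
tcp_rot: [-180.0, 0.0, 85.9]
force: [0.2, -0.1, -0.7]
opening: 0.0426
grip_force: 0.0
```

>>> send_rows --increments '[0,0,-10,0,0,0,0,0,-20,0,0,0,0,0,-30,0,0,0,0,0,-40,0,0,0,0,0,-10,0,0,0,0,0,0,0,0,0]'

```text
time: 21.47
ee_pos: [0.5949, 0.0858, 0.168]
tcp_rot: [179.4, -0.1, 85.9]
force: [0.0, -0.3, -1.1]
opening: 0.0428
grip_force: 0.0
```

>>> send_rows --increments '[0,0,0,0,0,0.061,-34,-10,0,0,0,0,-34,-10,0,0,0,0,-34,-10,0,0,0,0,-34,-10,0,0,0,0,-34,-11,0,0,0,0,-35,-10,0,0,0,0,-35,-11,0,0,0,0,-35,-10,0,0,0,0,-34,-11,0,0,0,0]' --claw 0.75

```text
time: 22.3
ee_pos: [0.4557, -0.2093, 0.1609]
tcp_rot: [-179.9, -0.0, 82.4]
force: [0.0, -1.2, 0.8]
opening: 0.0643
grip_force: 0.0
```

>>> send_rows --increments '[0,0,15,0,0,0,0,0,15,0,0,0,0,0,0,0,0,0,0,0,0,0,0,0,0,0,0,0,0,0]'

```text
time: 22.72
ee_pos: [0.4576, -0.2079, 0.1319]
tcp_rot: [-179.9, -0.0, 82.4]
force: [0.4, 0.5, 0.2]
opening: 0.0641
grip_force: 0.0
```

```bash
python3 - <<'E'
from h import *
np.set_printoptions(suppress=True,precision=4)
s=state();print(s['ee_pos'],s['tcp_rot'],s['time']);I=read_camera('wrist')[...,::-1];cv2.imwrite('pics/w8.png',I)
c=cam('wrist',s);h=cv2.cvtColor(I,cv2.COLOR_BGR2HSV);m=((h[...,2]>195)&(h[...,1]<40)).astype('uint8')
n,_,st,ce=cv2.connectedComponentsWithStats(m)
for i in range(1,n):
  if st[i,4]>150: print(ce[i],st[i],onz(c,ce[i],.1))
T=read_camera('top')[...,::-1];cv2.imwrite('pics/t8.png',T)
h=cv2.cvtColor(T,cv2.COLOR_BGR2HSV);m=((h[...,2]>195)&(h[...,1]<40)).astype('uint8')
n,_,st,ce=cv2.connectedComponentsWithStats(m)
for i in range(1,n):
  if st[i,4]>20 and 220<ce[i][0]<400 and ce[i][1]>150: print(ce[i],st[i],onz(cam('top'),ce[i],.098))
E
```

```text
[ 0.4576 -0.2079  0.1319] [-179.9424   -0.0225   82.4069] 22.7167
[319.6906 238.2391] [ 299  219   42   39 1267] [[ 0.4564 -0.2095  0.1   ]]
[256.5368 189.4589] [236 171  53  38 231] [[0.5762 0.1298 0.098 ]]
[246.3  181.86] [243 178   8   8  50] [[0.5988 0.1599 0.098 ]]
[295.3953 182.0349] [288 178  20   8  86] [[0.5978 0.0175 0.098 ]]
[269.9808 183.7115] [266 180   9   8  52] [[0.5931 0.0911 0.098 ]]
[295.8261 198.8261] [287 195  19   8  69] [[0.5482 0.016  0.098 ]]
[245.1915 265.5957] [239 260  14  13  94] [[0.3576 0.1572 0.098 ]]
```

Both tubes stand in the bay, and the stopper of the third is centred (column 320). Its foot is visibly wide and the other two passed, so it goes to the tray.

>>> send_rows --increments '[0,0,25,0,0,0,0,0,25,0,0,0,0,0,20,0,0,0,0,0,8,0,0,0,0,0,0,0,0,0,0,0,0,0,0,0]'

```text
time: 23.32
ee_pos: [0.4583, -0.2083, 0.0548]
tcp_rot: [180.0, 0.0, 82.4]
force: [0.0, -0.2, -0.3]
opening: 0.0639
grip_force: 0.0
```

>>> send_rows --increments '[0,0,0,0,0,0,0,0,0,0,0,0,0,0,0,0,0,0,0,0,0,0,0,0,0,0,0,0,0,0,0,0,0,0,0,0]' --claw 0

```text
time: 23.82
ee_pos: [0.4587, -0.2089, 0.0555]
tcp_rot: [179.9, 0.0, 82.4]
force: [-0.8, 0.5, 5.5]
opening: 0.0227
grip_force: 58.6
```

>>> send_rows --increments '[0,0,-8,0,0,0,0,0,-16,0,0,0,0,0,-26,0,0,0,0,0,-26,0,0,0,14,-2,-4,0,0,0,28,-4,0,0,0,0,36,-6,0,0,0,0,36,-6,0,0,0,0,36,-6,0,0,0,0,36,-6,0,0,0,0]'

```text
time: 24.65
ee_pos: [0.4512, -0.0178, 0.1336]
tcp_rot: [-179.9, -0.0, 82.3]
force: [2.0, 0.4, -1.4]
opening: 0.0227
grip_force: 58.8
```

>>> send_rows --increments '[36,-6,0,0,0,0,36,-6,0,0,0,0,36,-6,0,0,0,0,36,-5,0,0,0,0,36,-5,0,0,0,0,36,-5,0,0,0,0,36,-5,0,0,0,0,36,-5,0,0,0,0,34,-5,0,0,0,0,20,-3,0,0,0,0]'

```text
time: 25.48
ee_pos: [0.446, 0.3294, 0.1337]
tcp_rot: [-180.0, -0.1, 82.5]
force: [0.4, -0.3, -0.1]
opening: 0.023
grip_force: 58.8
```

>>> send_rows --increments '[12,-2,0,0,0,0,0,0,0,0,0,0,0,0,0,0,0,0,0,0,0,0,0,0]'

```text
time: 25.82
ee_pos: [0.4464, 0.3364, 0.1336]
tcp_rot: [-179.9, 0.1, 82.3]
force: [0.1, -0.2, -1.0]
opening: 0.023
grip_force: 58.8
```

```bash
python3 - <<'E'
from h import *
s=state();print(s['ee_pos'],s['tcp_rot'],s['time'],s['force'],s['opening']);I=read_camera('wrist')[...,::-1]
c=cam('wrist',s);T=lambda a:(np.array(a,float)+.5)/3.4-.5+[160,155]
I=I.copy()
cv2.imwrite('pics/w9v.png',cv2.resize(I[60:360,140:500],None,fx=2,fy=2,interpolation=cv2.INTER_CUBIC))
E
```

```text
[0.44640465 0.33641385 0.13362658] [-1.79925884e+02  1.04248247e-01  8.23460909e+01] 25.8167 [ 0.07195178 -0.15623892 -1.00766443] 0.023016055559034927
```

View pics/w9v.png

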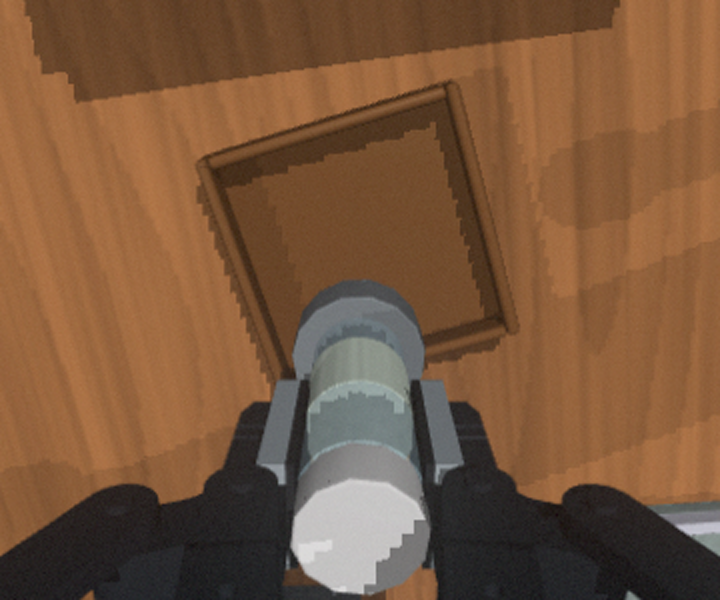

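The held tube has the wide foot. Tray corners in the crop are (205,160), (452,87) and (513,328), so its centre is at (359,244). I compute the offset from the TCP.

```bash
python3 - <<'E'
from h import *
s=state();c=cam('wrist',s);V=lambda a:(np.array(a,float)+.5)/2-.5+[140,60]
P=onz(c,V([(205,160),(513,328),(452,87)]),.02);m=(P[0]+P[1])/2;print(P,m,np.linalg.norm(P[0]-P[1]))
R=Ro.from_euler('xyz',s['tcp_rot'],degrees=True).as_matrix();print(R.T@(m-s['ee_pos']))
E
```

```text
[[0.39494063 0.38396138 0.02      ]
 [0.50207206 0.3026348  0.02      ]
 [0.48711343 0.39741449 0.02      ]] [0.44850634 0.34329809 0.02      ] 0.13450336803134622
[0.00737599 0.0009816  0.11379272]
```

>>> send_rows --increments '[6,1,0,0,0,0,0,0,25,0,0,0,0,0,25,0,0,0,0,0,18,0,0,0,0,0,10,0,0,0,0,0,3,0,0,0,0,0,0,0,0,0,0,0,0,0,0,0]'

```text
time: 26.53
ee_pos: [0.4499, 0.344, 0.0542]
tcp_rot: [179.9, -0.1, 82.3]
force: [0.2, 0.5, -0.4]
opening: 0.0229
grip_force: 58.8
```

>>> send_rows --increments '[0,0,1,0,0,0,0,0,0,0,0,0,0,0,0,0,0,0]'

```text
time: 26.78
ee_pos: [0.4496, 0.3442, 0.0533]
tcp_rot: [179.9, -0.1, 82.4]
force: [0.2, 0.6, -0.7]
opening: 0.023
grip_force: 58.8
```

>>> send_rows --increments '[0,0,1,0,0,0,0,0,0,0,0,0,0,0,0,0,0,0]'

```text
time: 27.03
ee_pos: [0.4489, 0.3438, 0.0514]
tcp_rot: [180.0, -0.0, 82.4]
force: [-0.9, -1.2, -0.7]
opening: 0.0231
grip_force: 58.8
```

>>> send_rows --increments '[0,0,1,0,0,0,0,0,0,0,0,0,0,0,0,0,0,0]'

```text
time: 27.28
ee_pos: [0.449, 0.3439, 0.0506]
tcp_rot: [180.0, -0.0, 82.4]
force: [-1.1, -0.7, 2.1]
opening: 0.0226
grip_force: 59.0
```

>>> send_rows --increments '[0,0,0.5,0,0,0,0,0,0,0,0,0,0,0,0,0,0,0]'

```text
time: 27.53
ee_pos: [0.4491, 0.3439, 0.0506]
tcp_rot: [180.0, -0.0, 82.4]
force: [-0.4, -0.9, 4.7]
opening: 0.0228
grip_force: 59.5
```

Contact is felt at 0.0506 m, as predicted. Releasing and backing off.

>>> send_rows --increments '[0,0,0,0,0,0,0,0,0,0,0,0,0,0,0,0,0,0,0,0,0,0,0,0]' --claw 0.5

```text
time: 27.87
ee_pos: [0.4488, 0.3436, 0.0494]
tcp_rot: [-180.0, 0.0, 82.4]
force: [0.1, 0.9, 1.1]
opening: 0.0428
grip_force: 0.0
```

>>> send_rows --increments '[0,0,-10,0,0,0,0,0,-20,0,0,0,0,0,-30,0,0,0,0,0,-40,0,0,0,-40,0,-10,0,0,0,-40,-10,0,0,0,0,-40,-20,0,0,0,0,-40,-20,0,0,0,0,0,0,0,0,0,0,0,0,0,0,0,0]'

```text
time: 28.7
ee_pos: [0.3796, 0.1951, 0.1597]
tcp_rot: [-180.0, 0.0, 82.3]
force: [0.5, 0.3, -0.2]
opening: 0.0425
grip_force: 0.0
```

```bash
python3 - <<'E'
from h import *
np.set_printoptions(suppress=True,precision=4)
s=state();print(s['ee_pos'],s['time'],s['force'])
out=[]
for n in('top','scene'):
  I=read_camera(n)[...,::-1]; cv2.imwrite(f'pics/{n}9.png',I)
  out.append(cv2.resize(I[130:270,160:400] if n=='top' else I[80:230,310:500],(400,300),interpolation=cv2.INTER_CUBIC))
cv2.imwrite('pics/end.png',np.hstack(out))
E
```

```text
[0.3796 0.1951 0.1597] 28.7 [ 0.4704  0.3299 -0.1897]
```

View pics/end.png

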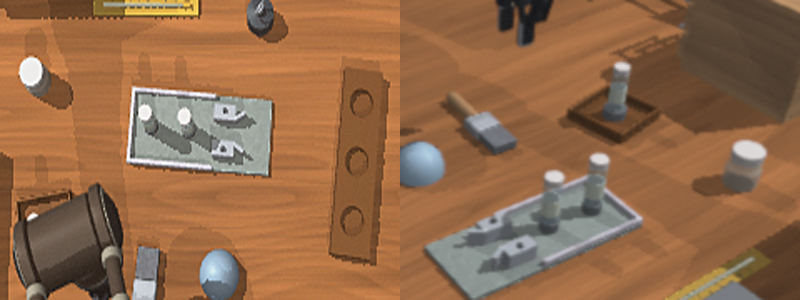

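The two narrow tubes stand upright in the bay at (552,200) and (597,185). The wide one stands in the tray at (618,95). The rack is empty, and the gripper is clear of everything.

```bash
python3 -c "
from plant import *
print(hand_in())"
```

```text
the job is handed in; nothing more can be done
None
```

The job is handed in, with no verdict returned: both narrow-footed tubes slid through the jaws and stand upright in the bay, and the wide-footed tube (visibly wider, so not tried in the gauge) stands upright in the teak tray.

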